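# Load an imaging plate into the clinic's plate reader by its edges

## Task

Take the larger of the two imaging plates off the rack, holding it only by its edges so that nothing ever touches its grey coated top face, set it down gently on the reader's feed tongue with one end at the slot, and push it by its rear edge until it is fully home in the slot. Then turn the reader's dial to the mark with three dots, and only after that press the start button. Leave the smaller plate, the gel bottle, the pot and the clamp where they are, and keep the plate about level and do not let it fall or touch the desk.

Things in the scene. Friction and masses are not known exactly. Their poses are not given: they have to be found in the camera images.
- plate: the larger imaging plate: a rigid aluminium plate 90 (its x) x 60 (its y) x 6 mm thick in all, lying flat with the coated side up; origin at the centre of its underside, z up. The aluminium part is the lowest 4.5 mm and has the full 90 x 60 outline; the coating is on top of it. 80 g. Either short end may go into the slot first; the yaw on the rack is that of the rack to within 0.15 rad
- plate_coating: the delicate grey coating of the larger plate, 84 x 54 mm, 1.5 mm thick, centred on the aluminium and so 3 mm in from its edges; origin at the centre of the coating's underside, 4.5 mm above the plate's origin
- small_plate: the smaller imaging plate, of the same make, 64 x 42 x 6 mm, origin at the centre of its underside; to be left on the rack
- rack: fixed grey rack, base 100 (x) x 200 (y) x 8 mm, origin under its centre; on it two pedestals 60 (x) x 28 (y) mm, centred 62.5 mm either side of the origin along y, tops 30 mm above the desk. One plate lies on each, its long side along the rack's x, overhanging the pedestal on all sides; which plate lies on which pedestal varies
- reader: fixed low cream-white plate reader, 180 (x) x 220 (y) x 70 mm high, origin at the centre of its underside; its -x face looks towards the robot. From the middle of that face a feed tongue sticks out 75 mm towards -x, 32 mm wide, its top 34 mm above the desk. The slot runs on from the tongue to +x under a clear cover; lower the plate on the tongue in front of the face
- mouth (a point): the middle of the slot's mouth in the reader's front face, at the level of the tongue's top and slot's floor (34 mm above the desk); axes as the reader's (x into the slot). The mouth is 76 mm wide and narrows within 20 mm to 65 mm; 13 mm high; the slot ends 78 mm behind the mouth, so that a plate fully home sticks out 12 mm
- dial (a joint): angle of the dial in rad; it grows clockwise seen from above. It clicks into four places: -0.9 = one dot, -0.3 = two dots, 0.3 = three dots, 0.9 = four dots. At 0 its white pointer points along the reader's +x; at value v it points v clockwise of that. Stops at -1.05 and 1.05
- dial_grip (a point): on the dial's axis, at mid-height of its grip bar: a bar 42 mm long (along the pointer), 12 mm wide, 22 mm high, centred on the axis, standing on a disc of 44 mm diameter on top of the reader (the disc's top is 11 mm below this point, 77 mm above the desk; the bar's top 11 mm above this point). Its x axis is the pointer's direction
- start (a joint): travel of the start button in m: 0 released, 0.006 fully down; springs back (about 4 N fully down)
- start_top (a point): the centre of the top of the round white start button (26 mm diameter) on top of the reader, on the other side of the slot from the dial; pressed downwards
- gel: bystander: white bottle, 52 mm diameter, 140 mm tall, origin at the centre of its underside
- pot: bystander: white open pot, 66 mm diameter, 60 mm tall, origin at the centre of its underside
- clamp: bystander: grey limb clamp, 100 x 32 x 30 mm, origin at the centre of its underside
Things that resemble listed ones, but are neither listed nor needed, are in the scene too. Leave any red or turquoise look-alike of the plate alone.

How it is judged:
On the way, in this order (a step that is already met when the one before it is completed fails the run):
1. the larger plate is lifted clear of the rack (height (world z) of plate above 0.045 m), for 0.1 s.
2. the larger plate lies level in the slot, fully home (within 6 mm), and is not gripped (x of plate in the frame of mouth above 0.027 m and z of plate in the frame of mouth between -0.004 and 0.01 m and angle between the x axis of plate and the x axis of reader, either way round below 0.15 rad and angle between plate's own z axis and vertical below 0.1 rad and contact force between the fingers and plate below 0.2 N), for 0.2 s.
3. the dial is on three dots (value of joint dial between 0.15 and 0.45 rad), for 0.2 s.
4. the start button is pressed (value of joint start above 0.004 m), for 0.02 s.
At the end, for the whole second after the job is handed in: the larger plate lies level and at rest in the slot, released, no more than 6 mm short of the slot's end (its centre at least 27 mm past the mouth); the dial is within 0.15 rad of three dots; the start button has come up again; the small plate and the bystanders are within 30 mm of where they were (all of step 2 and all of step 3 and value of joint start below 0.002 m and linear speed of plate below 0.02 m/s and distance of each of small_plate, gel, pot, clamp from where it was at the start of the episode below 0.03 m); the robot touches nothing.
It fails at once if something touches the coating of the larger plate (contact force between plate_coating and anything else above 0.3 N).
It fails at once if the larger plate comes down on the desk (its centre below 22 mm) or tips by more than 0.5 rad (height (world z) of plate below 0.022 m or angle between plate's own z axis and vertical above 0.5 rad).
It fails at once if the larger plate falls or is flung: faster than 0.4 m/s with no finger on it (linear speed of plate above 0.4 m/s and contact force between the fingers and plate below 0.05 N).
It fails at once if start is pressed before the plate is home and the dial on three dots (value of joint start above 0.004 m and not ((x of plate in the frame of mouth above 0.027 m and z of plate in the frame of mouth between -0.004 and 0.01 m and angle between the x axis of plate and the x axis of reader, either way round below 0.15 rad and angle between plate's own z axis and vertical below 0.1 rad) and value of joint dial between 0.15 and 0.45 rad)).
It fails at once if the small plate or a bystander is moved more than 30 mm (distance of any of small_plate, gel, pot, clamp from where it was at the start of the episode above 0.03 m).
It also fails if it takes over 56 s, if anything falls off the work surface, if the arm or the gripper's body presses on something with over 40 N, if the wrist force passes 120 N, or if a joint passes its speed limit or range.

## Robot

A 6-joint arm with a two-finger parallel gripper is mounted at the origin on the work surface. World frame = base frame: x ahead of the robot, y to its left, z up, the work surface at z = 0. Lengths are in m, angles in rad, forces in N, time in s.
With the tool pointing down it reaches from about 0.25 to 0.775 m from the base axis. Payload 4 kg.
Tool frame: the origin (TCP) lies between the finger pads; the fingertips stand 11 mm ahead of it and the grasp point (between the pads) lies 8 mm behind it (robot.tip_extent is the z of the fingertips in the tool frame, in m); z points along the fingers, y is the line along which they close (so a half turn about z gives the same grasp; the last joint's range is limited). The gripper opens to 94 mm and grips with 3 to 60 N. Pads are 16 mm wide; open, the fingers measure 119 mm over their backs; the gripper's body (75 mm by 177 mm) begins 78 mm behind the grasp point.
Start: joints at [1.049, 0.087, 1.371, -0, 1.684, -0.103], TCP at [0.224, 0.502, 0.217] pointing down, gripper open.
Joint ranges: [-3.1, 3.1], [-0.76, 2.03], [0.27, 2.55], [-1.08, 4.22], [0.17, 2.65], [-2.57, 2.57]. Speed limits (rad/s): [2.79, 2.79, 3.14, 3.14, 3.14, 3.14].

## Interface

Orientations are given as [roll, pitch, yaw] about the fixed x, y, z axes, in that order (R = Rz(yaw) Ry(pitch) Rx(roll)).
In Python, from bench import robot, imaging gives the robot as it stands.
- The arm moves only by the shell command python3 -m pendant 'ROWS'. ROWS is JSON, a list of rows, each a list of 7 numbers: the shift along the world's x, y, z in cm, then the turn, a rotation vector about the world's x, y, z in degrees, then the opening, from 0 (shut) to 1 (fully open). In form: [[dx, dy, dz, ax, ay, az, jaw], ...]. A call has 1 to 8 rows; each row shifts and turns the commanded pose from where the row before left it; what a row does not reach is not made up. A row lasts 1/10 s, in which the tool goes at most 50 mm and 8.59 degrees, less where a joint would pass 70% of its speed; a pose out of reach is approached as far as the arm can. A call is refused whole if a number of a shift passes 5 or a number of a turn 8.59, either way. A call with a gripper value outside its range is refused whole. The fingers move at their own pace and stop on an object; the grip force is fixed at half the most. Time passes only in rows, so rows that do not move let the fingers close. It gives the time, the measured TCP pose, the force, the opening and the grip force at its end, in the units of the state.
- robot.get_obs(): the state, without advancing time (a new reading comes with each control period).
- imaging.snapshot(name): name is "scene" or "top" or "wrist"; returns the picture (400x640x3 uint8, red, green, blue); there is no depth.
- imaging.camera_params(name): a dict with "camera_matrix" (3x3 intrinsics, pixels), "R" (3x3) and "t" (3): a world point X has camera coordinates R X + t. Camera axes: x right, y down, z forward; pixel columns grow to the right and rows downward; lengths in m; the calibration is good to about 2 mm. A picture is of the moment at which its call begins: read the wrist's pose just before it. camera_params takes no time and is no camera call; for the wrist camera it gives the pose at the moment of the call.
- robot.close_job(): hands the job in; it is judged then, once.
The state is a dict: "time": time; "joint_positions": joint angles; "qvel": joint speeds; "joint_torque": joint torques, N m; "tool_pos": TCP position; "ee_rot": TCP orientation; "wrist_force": force on the tool from outside, world axes, zero at the start; "wrist_torque": the same for the moment, N m; "width": finger opening in m; "finger_force": force on a finger pad.
Only numpy, scipy, OpenCV 4.12 (cv2) and the standard library are available. Lean on these libraries where they do the work, as an engineer would, in place of code of your own. Each camera call takes 0.05 s, during which the arm holds its last target. There are 200 camera calls.

## Working session

There is one attempt and no reset: what is moved stays moved. The work goes in short steps, Python scripts to look and compute and a shell command to move; the robot and the scene stay as the last step left them, time stands still between calls to the robot, and variables do not carry over. Pictures are saved under pics/ and viewed, at most 10 in all, crops included, and the job is handed in when it is done.

```bash
mkdir -p pics
python3 - <<'E'
from bench import robot, imaging
import cv2
for n in ("top","scene"):
    im=imaging.snapshot(n); cv2.imwrite(f"pics/{n}0.png",im[:,:,::-1])
    p=imaging.camera_params(n); print(n,p)
o=robot.get_obs(); print({k:o[k] for k in("time","tool_pos","ee_rot","width")})
E
```

```text
top {'camera_matrix': array([[401.44787755,   0.        , 318.7184205 ],
       [  0.        , 401.44787755, 194.47887517],
       [  0.        ,   0.        ,   1.        ]]), 'R': array([[-0.01287762, -0.99962322, -0.02423996],
       [-0.98388725,  0.01699077, -0.17798085],
       [ 0.17832565,  0.02155742, -0.98373535]]), 't': array([-0.00991735,  0.50455611,  0.96453877])}
scene {'camera_matrix': array([[384.69829926,   0.        , 320.39118245],
       [  0.        , 384.69829926, 205.37016539],
       [  0.        ,   0.        ,   1.        ]]), 'R': array([[-0.61148725,  0.79113745,  0.01359747],
       [ 0.65221663,  0.5136931 , -0.55743418],
       [-0.44799198, -0.3319954 , -0.83010978]]), 't': array([ 0.32888618, -0.27067557,  1.36659849])}
{'time': 0.1, 'tool_pos': array([0.22343229, 0.50207918, 0.21545032]), 'ee_rot': array([-3.13966815e+00, -1.78551001e-04,  2.72283236e+00]), 'width': 0.09403718063852189}
```

View pics/top0.png

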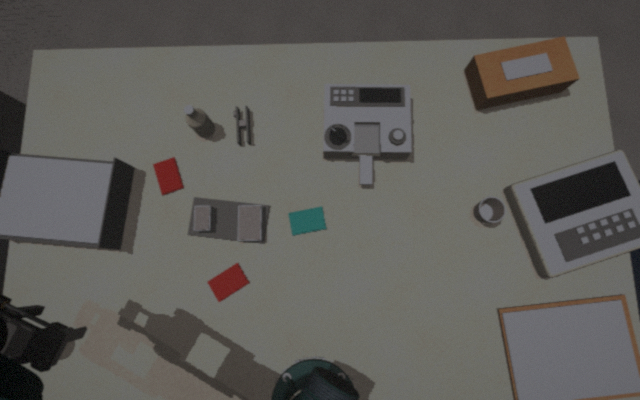

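View pics/scene0.png

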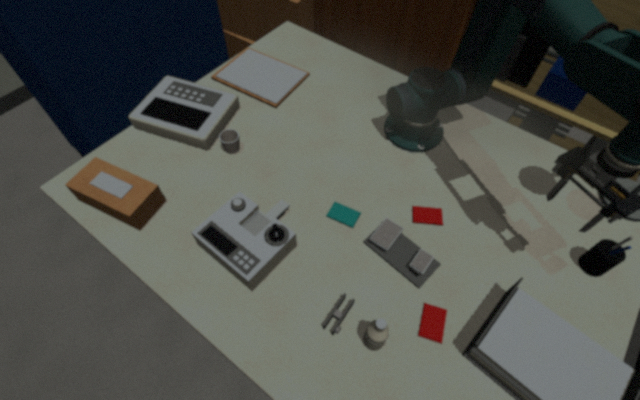

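The top view shows the rack at about (228,220), with the larger plate at (250,222) and the small one at (203,218). The reader is at (367,120), with the tongue end near (366,184), dial at (337,135) and button at (397,136).

```bash
cat > h.py <<'E'
import numpy as np, cv2
from bench import robot, imaging
def bp(p,uv,z):
    K,R,t=p["camera_matrix"],np.array(p["R"]),np.array(p["t"])
    d=R.T@np.linalg.solve(K,[uv[0],uv[1],1.]); c=-R.T@t
    return c+d*(z-c[2])/d[2]
def proj(p,X):
    q=p["camera_matrix"]@(np.array(p["R"])@X+p["t"]); return q[:2]/q[2]
E
python3 - <<'E'
from h import *
im=cv2.imread("pics/top0.png")
a=im[190:255,180:280]; b=im[75:195,315:420]
f=lambda c,s:cv2.convertScaleAbs(cv2.resize(c,None,fx=s,fy=s,interpolation=cv2.INTER_CUBIC),alpha=1.6)
a=f(a,4);b=f(b,4)
out=np.zeros((480,820,3),np.uint8);out[:260,:400]=a;out[:480,400:820]=b
cv2.imwrite("pics/crop1.png",out[:,:800])
p=imaging.camera_params("top")
for n,uv,z in[("plate",(250,222),.036),("small",(203,218),.036),("tongue end",(366,184),.034),("dial",(337,135),.08),("button",(397,136),.075)]: print(n,bp(p,uv,z))
E
```

```text
plate [0.4385879 0.1566312 0.036    ]
small [0.45060739 0.27621277 0.036     ]
tongue end [ 0.53142077 -0.13810941  0.034     ]
dial [ 0.64779    -0.06575969  0.08      ]
button [ 0.64372442 -0.21528171  0.075     ]
```

View pics/crop1.png

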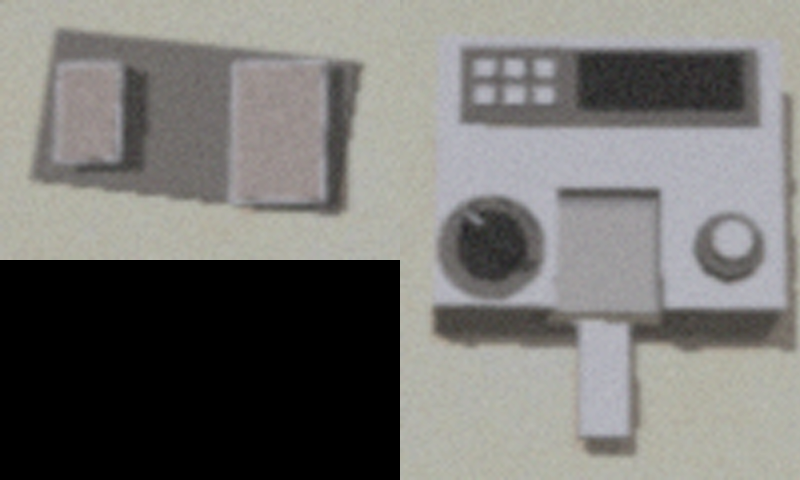

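The crop shows the large plate's corners at crop pixels (231,59), (328,60), (325,207) and (230,203). The reader is nearly square to the world axes and the dial pointer tilts left (negative).

```bash
python3 - <<'E'
from h import *
p=imaging.camera_params("top")
def rect(c,ox,oy,z): 
    P=np.array([bp(p,(ox+u/4,oy+v/4),z) for u,v in c]);
    print(P.mean(0).round(4),"sides",np.linalg.norm(P-np.roll(P,1,0),axis=1).round(4), np.degrees([np.arctan2(*(P[i]-P[j])[[1,0]]) for i,j in((0,3),(1,2))]).round(1), P.round(3).tolist())
rect([(231,59),(328,60),(325,207),(230,203)],180,190,.0345)
rect([(55,30),(363,64),(343,214),(31,181)],180,190,.008)
rect([(38,38),(379,38),(386,306),(33,306)],315,75,.07)   # reader top
for n,(u,v),z in [("dial",(91,245),.077),("btn",(333,239),.078),("tongTL",(180,320),.034),("tongTR",(231,320),.034),("tongBL",(179,437),.034),("tongBR",(232,437),.034)]:
    print(n,bp(p,(315+u/4,75+v/4),z).round(4))
E
python3 -m pendant '[[2.7,-4.3,0,0,0,5,1],[2.7,-4.3,0,0,0,5,1],[2.7,-4.3,0,0,0,5,1],[2.7,-4.3,0,0,0,4,1],[2.7,-4.3,0,0,0,0,1],[2.7,-4.3,0,0,0,0,1],[2.7,-4.3,0,0,0,0,1],[2.7,-4.3,0,0,0,0,1]]'
```

```text
[0.4365 0.1579 0.0345] sides [0.0912 0.0619 0.0928 0.0598] [ 0.9 -0.5] [[0.483, 0.189, 0.034], [0.482, 0.127, 0.034], [0.389, 0.128, 0.034], [0.392, 0.188, 0.034]]
[0.4468 0.2159 0.008 ] sides [0.0994 0.2046 0.0976 0.2038] [-6.6 -7.1] [[0.509, 0.312, 0.008], [0.483, 0.109, 0.008], [0.386, 0.121, 0.008], [0.41, 0.323, 0.008]]
[ 0.6959 -0.1432  0.07  ] sides [0.1791 0.2187 0.1781 0.2194] [-1.9 -1.6] [[0.788, -0.037, 0.07], [0.782, -0.255, 0.07], [0.604, -0.25, 0.07], [0.609, -0.031, 0.07]]
dial [ 0.6455 -0.0676  0.077 ]
btn [ 0.6459 -0.218   0.078 ]
tongTL [ 0.6081 -0.1252  0.034 ]
tongTR [ 0.6075 -0.1581  0.034 ]
tongBL [ 0.5311 -0.1222  0.034 ]
tongBR [ 0.5305 -0.1559  0.034 ]
time: 0.9
tool_pos: [0.4368, 0.1618, 0.2162]
ee_rot: [3.141, -0.0, 3.054]
wrist_force: [-0.4, 1.5, -0.1]
width: 0.0941
finger_force: 0.0
```

Run:
```python
from h import *
o=robot.get_obs(); p=imaging.camera_params("wrist")
im=imaging.snapshot("wrist"); cv2.imwrite("pics/w1.png",im[:,:,::-1])
np.savez("w1.npz",**p)
print(o["time"],o["tool_pos"],o["ee_rot"]); print(p, "cam at",-np.array(p["R"]).T@p["t"])
```

```text
0.9 [0.43679169 0.16181929 0.21616875] [ 3.14141160e+00 -3.24023569e-04  3.05448891e+00]
{'camera_matrix': array([[313.05766659,   0.        , 317.79530291],
       [  0.        , 313.05766659, 208.27562896],
       [  0.        ,   0.        ,   1.        ]]), 'R': array([[ 0.08641822,  0.99625587,  0.00247787],
       [ 0.96742479, -0.08451086,  0.2386361 ],
       [ 0.23795202, -0.01822536, -0.9711059 ]]), 't': array([-0.20011686, -0.43432676,  0.28867744])} cam at [0.36878083 0.16792352 0.38447827]
```

View pics/w1.png

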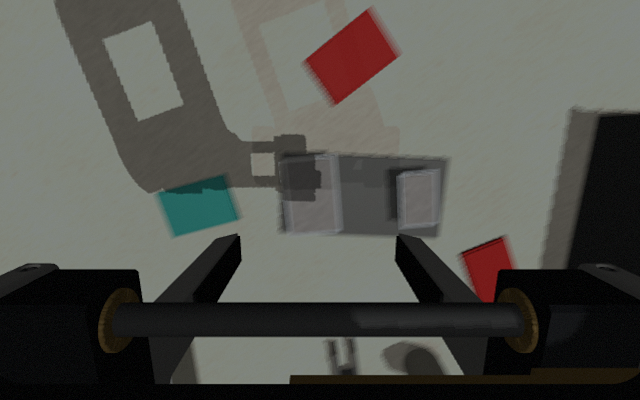

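The wrist image shows the large plate at about (288-340, 153-234), slightly blurred by motion. I'll take a settled, magnified crop.

```bash
python3 -m pendant '[[0,0,0,0,0,0,1],[0,0,0,0,0,0,1]]'
python3 - <<'E'
from h import *
o=robot.get_obs(); p=imaging.camera_params("wrist")
im=imaging.snapshot("wrist")[:,:,::-1]; cv2.imwrite("pics/w2full.png",im)
np.savez("w2.npz",**p); print(o["tool_pos"],o["ee_rot"])
c=im[140:250,270:460]; cv2.imwrite("pics/w2.png",cv2.convertScaleAbs(cv2.resize(c,None,fx=4,fy=4,interpolation=cv2.INTER_CUBIC),alpha=1.5))
E
```

```text
time: 1.15
tool_pos: [0.436, 0.1638, 0.216]
ee_rot: [3.141, -0.001, 3.054]
wrist_force: [-0.7, 0.5, -0.2]
width: 0.0937
finger_force: 0.0
[0.43603458 0.16380793 0.21604439] [ 3.14118912e+00 -1.32952558e-03  3.05361467e+00]
```

View pics/w2.png

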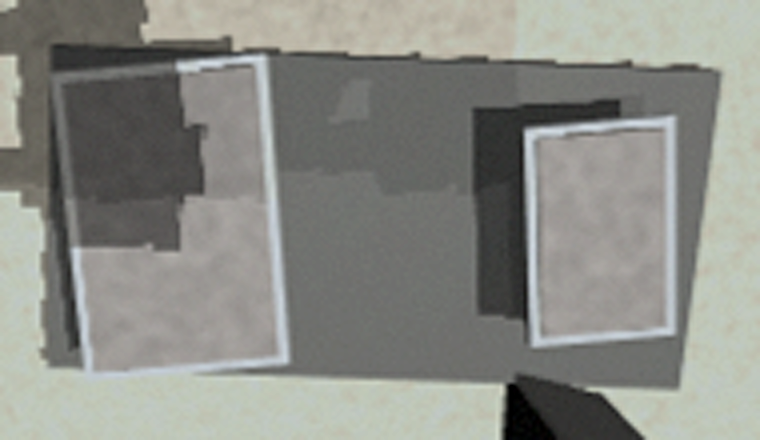

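The crop shows the large plate clearly, with corners at crop pixels (54,77), (265,56), (288,362) and (88,374).

Run:
```python
from h import *
p=np.load("w2.npz")
P=np.array([bp(p,(270+u/4,140+v/4),.0345) for u,v in [(54,77),(265,56),(288,362),(88,374)]])
print(P.round(4).tolist(),P.mean(0)); print(np.linalg.norm(P-np.roll(P,1,0),axis=1))
f=lambda a,b:np.degrees(np.arctan2(b[1]-a[1],b[0]-a[0]))
print(f(P[0],P[3]),f(P[1],P[2]),f(P[0],P[1])-90,f(P[3],P[2])-90)
```

```text
[[0.3945, 0.1304, 0.0345], [0.3939, 0.1891, 0.0345], [0.4827, 0.1893, 0.0345], [0.4812, 0.1306, 0.0345]] [0.43807929 0.15984657 0.0345    ]
[0.08674139 0.05865224 0.0888513  0.05873524]
0.1057912862181034 0.14675919168651844 0.6068954508761379 -1.4521839143998392
```

```bash
python3 -m pendant '[[0.2,-0.5,-2,0,0,2.5,1],[0,0,-4,0,0,2.5,1],[0,0,-4,0,0,0,1],[0,0,-3.6,0,0,0,1],[0,0,0,0,0,0,1]]'
```

```text
time: 1.7
tool_pos: [0.4332, 0.1594, 0.075]
ee_rot: [-3.139, -0.012, -3.138]
wrist_force: [-0.4, 0.6, -0.7]
width: 0.094
finger_force: 0.0
```

```bash
python3 -m pendant '[[0.2,0,-1,0,0,0,1],[0,0,-2,0,0,0,1],[0,0,-1.8,0,0,0,1],[0,0,0,0,0,0,1],[0,0,0,0,0,0,1]]'
python3 - <<'E'
from h import *
o=robot.get_obs(); p=imaging.camera_params("wrist")
im=imaging.snapshot("wrist")[:,:,::-1]; cv2.imwrite("pics/w3.png",im); np.savez("w3.npz",**p); print(o["tool_pos"],o["ee_rot"],-np.array(p["R"]).T@p["t"])
E
```

```text
time: 2.2
tool_pos: [0.4417, 0.1594, 0.0343]
ee_rot: [3.141, 0.003, -3.141]
wrist_force: [0.3, -0.2, -0.2]
width: 0.094
finger_force: 0.0
[0.44167898 0.15943168 0.03433558] [ 3.14079961e+00  2.96000516e-03 -3.14076229e+00] [0.37284665 0.15939862 0.20240102]
```

View pics/w3.png

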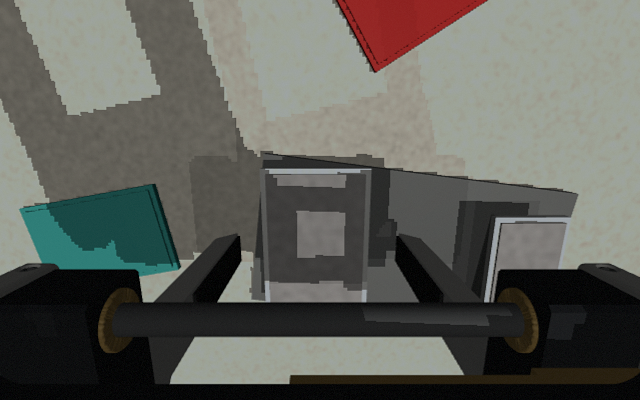

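The plate sits centred between the open fingers (columns 263–371) and square to them, so I'll lower and grip.

```bash
python3 -m pendant '[[0,0,-0.5,0,0,0,1],[0,0,-0.4,0,0,0,1],[0,0,0,0,0,0,0.8],[0,0,0,0,0,0,0.7],[0,0,0,0,0,0,0.6],[0,0,0,0,0,0,0.3],[0,0,0,0,0,0,0.3],[0,0,0,0,0,0,0.3]]'
```

```text
time: 3.05
tool_pos: [0.4405, 0.1587, 0.0236]
ee_rot: [3.142, 0.0, -3.142]
wrist_force: [0.3, 0.7, 0.5]
width: 0.0594
finger_force: 30.0
```

```bash
python3 -m pendant '[[0,0,0.5,0,0,0,0.3],[0,0,1.5,0,0,0,0.3],[0,0,2.5,0,0,0,0.3],[0,0,2,0,0,0,0.3],[0,0,1,0,0,0,0.3],[0,0,0,0,0,0,0.3],[0,0,0,0,0,0,0.3]]'
python3 - <<'E'
from h import *
o=robot.get_obs(); p=imaging.camera_params("wrist")
im=imaging.snapshot("wrist")[:,:,::-1]; cv2.imwrite("pics/w4.png",im); np.savez("w4.npz",**p); print(o["tool_pos"],o["ee_rot"])
q=np.load("w3.npz"); print(bp(q,(317,170),.0345))
c=im[140:320,230:430]; cv2.imwrite("pics/w4c.png",cv2.convertScaleAbs(cv2.resize(c,None,fx=3,fy=3),alpha=1.3))
E
```

```text
time: 3.75
tool_pos: [0.4399, 0.1586, 0.0978]
ee_rot: [-3.141, -0.001, -3.142]
wrist_force: [-0.8, -0.5, -1.4]
width: 0.0595
finger_force: 30.0
[0.43991284 0.15859765 0.09779551] [-3.14145841e+00 -1.06957767e-03 -3.14156116e+00]
[0.39354437 0.15951137 0.0345    ]
```

View pics/w4c.png

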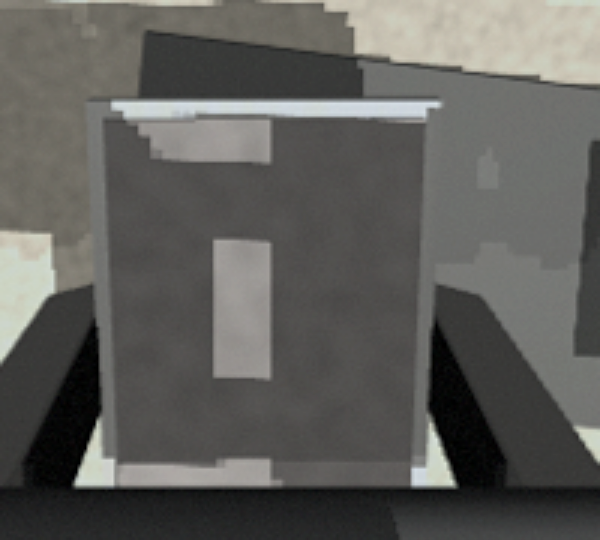

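The plate is held flat and centred, with its rear edge about 46.5 mm behind the TCP. I'll carry it to the tongue.

```bash
python3 -m pendant '[[0.8,-2,0,0,0,-0.8,0.3],[1.6,-4.1,0,0,0,-1,0.3],[1.8,-4.6,0,0,0,0,0.3],[1.8,-4.6,0,0,0,0,0.3],[1.8,-4.6,0,0,0,0,0.3],[1.8,-4.6,0,0,0,0,0.3],[1.3,-3.4,0,0,0,0,0.3],[0.6,-1.8,0,0,0,0,0.3]]'; python3 -m pendant '[[0,0,0,0,0,0,0.3],[0,0,0,0,0,0,0.3]]'
python3 - <<'E'
from h import *
o=robot.get_obs(); p=imaging.camera_params("wrist")
im=imaging.snapshot("wrist")[:,:,::-1]; cv2.imwrite("pics/w5.png",im); np.savez("w5.npz",**p); print(o["tool_pos"],o["ee_rot"])
E
```

```text
time: 4.6
tool_pos: [0.5551, -0.1409, 0.0965]
ee_rot: [3.141, -0.003, 3.107]
wrist_force: [-0.9, 0.1, -0.8]
width: 0.0593
finger_force: 30.0
time: 4.8
tool_pos: [0.5546, -0.1372, 0.0975]
ee_rot: [3.14, -0.002, 3.11]
wrist_force: [0.5, -0.1, -0.7]
width: 0.0591
finger_force: 30.0
[ 0.55459885 -0.13716785  0.09745704] [ 3.13973694e+00 -2.29270138e-03  3.11032854e+00]
```

View pics/w5.png

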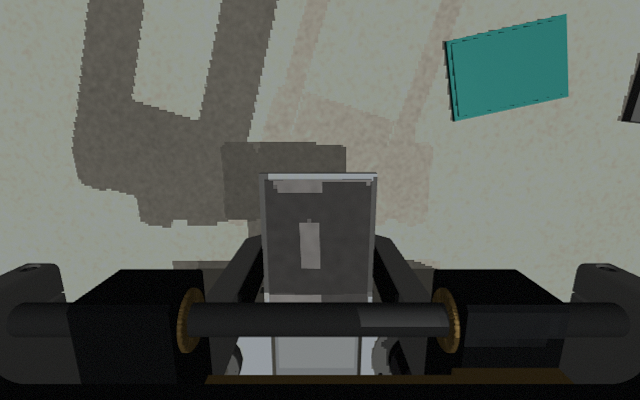

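The held plate (columns 261–376) lines up with the reader's slot window (273–361), so I'll lower it.

```bash
python3 -m pendant '[[0,-0.1,-1,0,0,0,0.3],[0,0,-2,0,0,0,0.3],[0,0,-2,0,0,0,0.3],[0,0,-1,0,0,0,0.3],[0,0,-0.5,0,0,0,0.3],[0,0,0,0,0,0,0.3],[0,0,0,0,0,0,0.3]]'
python3 - <<'E'
from h import *
q=np.load("w5.npz"); print([bp(q,(317,365),z) for z in(.04,.07)], bp(q,(319,175),.1085))
E
```

```text
time: 5.55
tool_pos: [0.556, -0.1392, 0.0344]
ee_rot: [-3.141, 0.002, 3.111]
wrist_force: [0.0, 0.2, -0.7]
width: 0.0595
finger_force: 30.0
[array([ 0.6780704 , -0.14078576,  0.04      ]), array([ 0.65264996, -0.14004142,  0.07      ])] [ 0.5077837 -0.1345665  0.1085   ]
```

```bash
python3 -m pendant '[[0,0,-0.3,0,0,0,0.3],[0,0,-0.2,0,0,0,0.3],[0,0,-0.1,0,0,0,0.3],[0,0,0,0,0,0,0.3],[0,0,0,0,0,0,0.3]]'; python3 -m pendant '[[0,0,-0.05,0,0,0,0.3],[0,0,0,0,0,0,0.3]]';  python3 -m pendant '[[0,0,-0.05,0,0,0,0.3],[0,0,0,0,0,0,0.3]]'
```

```text
time: 6.05
tool_pos: [0.5555, -0.1394, 0.0276]
ee_rot: [-3.142, 0.0, 3.11]
wrist_force: [0.1, -0.3, 0.1]
width: 0.0593
finger_force: 30.0
time: 6.25
tool_pos: [0.5555, -0.1394, 0.0276]
ee_rot: [-3.141, 0.0, 3.11]
wrist_force: [-1.5, 0.2, 2.8]
width: 0.0591
finger_force: 30.0
time: 6.45
tool_pos: [0.5555, -0.1394, 0.0276]
ee_rot: [-3.141, 0.0, 3.11]
wrist_force: [-2.9, 0.4, 4.9]
width: 0.0593
finger_force: 30.0
```

Contact is confirmed, so I'll relax slightly, open, and rise straight up.

```bash
python3 -m pendant '[[0,0,0.05,0,0,0,0.3],[0,0,0,0,0,0,0.7],[0,0,0,0,0,0,0.8],[0,0,0,0,0,0,0.9],[0,0,0,0,0,0,0.9],[0,0,0.5,0,0,0,0.9],[0,0,2,0,0,0,0.9],[0,0,3,0,0,0,0.9]]'; python3 -m pendant '[[-2,0,2,0,0,0,0.6],[-4,0.1,0,0,0,0,0.5],[-3,0.1,0,0,0,0,0.41],[0,0,0,0,0,0,0.41],[0,0,0,0,0,0,0.41]]'
python3 - <<'E'
from h import *
o=robot.get_obs(); p=imaging.camera_params("wrist")
im=imaging.snapshot("wrist")[:,:,::-1]; cv2.imwrite("pics/w6.png",im); np.savez("w6.npz",**p); print(o["tool_pos"],o["ee_rot"])
E
```

```text
time: 7.25
tool_pos: [0.5538, -0.1387, 0.0805]
ee_rot: [3.14, -0.005, 3.11]
wrist_force: [1.7, -0.1, 0.5]
width: 0.0845
finger_force: 0.0
time: 7.75
tool_pos: [0.4656, -0.1374, 0.1026]
ee_rot: [-3.141, 0.002, 3.11]
wrist_force: [0.7, -0.4, 0.1]
width: 0.0482
finger_force: 0.0
[ 0.46556235 -0.13741951  0.10263383] [-3.14122126e+00  1.72214546e-03  3.10975083e+00]
```

View pics/w6.png

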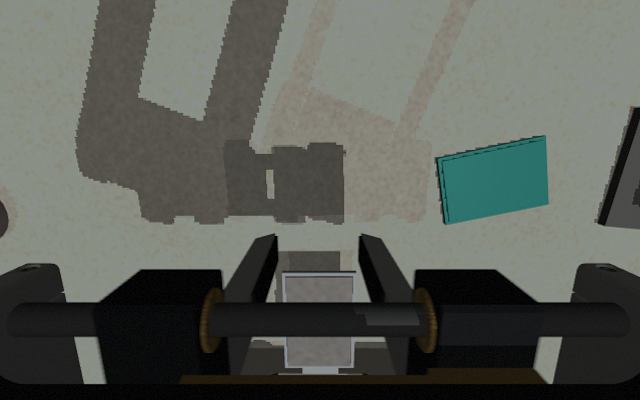

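The plate rests on the tongue, with its rear edge at row 272, columns 280–355, and straight. I'll lower behind it with the fingers straddling the tongue.

```bash
python3 - <<'E'
from h import *
q=np.load("w6.npz"); print([bp(q,uv,.0385) for uv in((281,272),(317.5,272),(355,272))])
E
python3 -m pendant '[[0,0,-2,0,0,0,0.41],[0,0,-3,0,0,0,0.41],[0,0,-2,0,0,0,0.41],[0,0,0,0,0,0,0.41]]'
```

```text
[array([ 0.50645992, -0.16759836,  0.0385    ]), array([ 0.50740288, -0.13823287,  0.0385    ]), array([ 0.50837214, -0.10804816,  0.0385    ])]
time: 8.2
tool_pos: [0.4639, -0.1363, 0.0287]
ee_rot: [3.139, -0.006, 3.111]
wrist_force: [-0.6, 0.7, -0.4]
width: 0.0385
finger_force: 0.0
```

```bash
python3 -m pendant '[[1,0,0.1,0,0,0,0.44],[1.2,-0.1,0,0,0,0,0.44],[0.6,0,0,0,0,0,0.44],[0.4,0,0,0,0,0,0.44],[0.4,0,0,0,0,0,0.44],[0.4,-0.1,0,0,0,0,0.44],[0.4,0,0,0,0,0,0.44]]'; python3 -m pendant '[[0.6,0,0,0,0,0,0.44],[0.8,-0.1,0,0,0,0,0.44],[0.8,0,0,0,0,0,0.44],[0.8,0,0,0,0,0,0.44]]'
```

```text
time: 8.9
tool_pos: [0.509, -0.1393, 0.0331]
ee_rot: [3.141, -0.001, 3.11]
wrist_force: [-3.8, 0.4, 2.2]
width: 0.0413
finger_force: 1.6
time: 9.3
tool_pos: [0.5119, -0.1393, 0.0326]
ee_rot: [3.139, -0.068, 3.111]
wrist_force: [-80.4, 1.8, 58.8]
width: 0.0415
finger_force: 42.2
```

```bash
python3 -m pendant '[[-3,0.1,0,0,0,0,0.44],[-3,0.1,0,0,0,0,0.44],[-1,0,0,0,0,0,0.44],[0,0,3,0,0,0,0.44],[0,0,4,0,0,0,0.44],[0,0,0,0,0,0,0.44],[0,0,0,0,0,0,0.44]]'
python3 - <<'E'
from h import *
o=robot.get_obs(); p=imaging.camera_params("wrist")
im=imaging.snapshot("wrist")[:,:,::-1]; cv2.imwrite("pics/w7.png",im); np.savez("w7.npz",**p); print(o["tool_pos"],o["ee_rot"])
t=imaging.snapshot("top")[:,:,::-1]; s=imaging.snapshot("scene")[:,:,::-1]
cv2.imwrite("pics/top7.png",t);cv2.imwrite("pics/scene7.png",s)
f=lambda c,w,h:cv2.convertScaleAbs(cv2.resize(c,(w,h),interpolation=cv2.INTER_CUBIC),alpha=1.5)
out=np.zeros((580,800,3),np.uint8)
out[:300,:400]=f(im[225:375,220:420],400,300); out[:400,400:800]=f(t[100:200,315:415],400,400); out[300:580,:400]=f(s[180:250,200:300],400,280)
cv2.imwrite("pics/c7.png",out)
E
```

```text
time: 10.0
tool_pos: [0.4711, -0.1387, 0.1044]
ee_rot: [-3.14, 0.004, 3.11]
wrist_force: [0.2, 0.5, 0.0]
width: 0.0412
finger_force: 0.0
[ 0.47112976 -0.13872591  0.10442002] [-3.14046563  0.00418411  3.11034782]
```

View pics/c7.png

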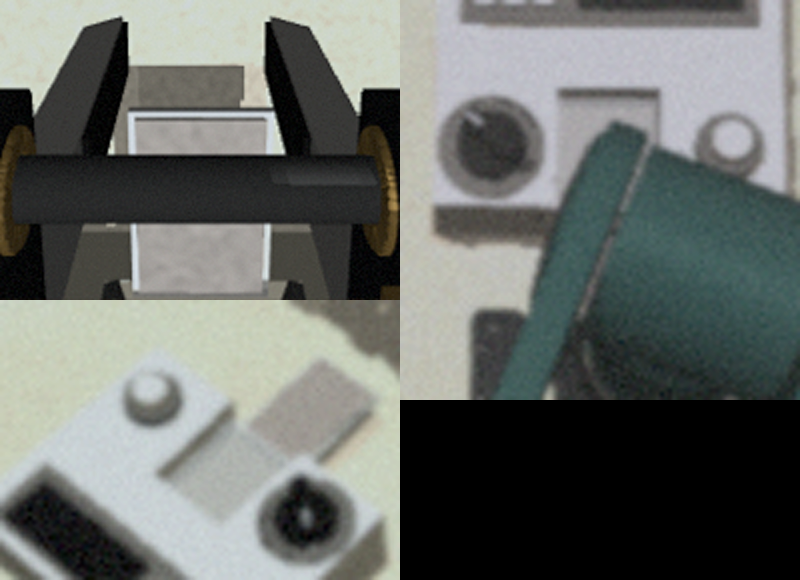

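The scene crop shows the plate with its front right at the mouth. The wrist crop shows its rear edge at about row 280, columns 284–357, with the dark mouth visible on both sides. I'll measure where the plate stopped.

Run:
```python
from h import *
for n,rows in(("w6",range(266,280)),("w7",range(272,288))):
    g=cv2.cvtColor(cv2.imread(f"pics/{n}.png"),cv2.COLOR_BGR2GRAY).astype(int)
    print(n,[(c,[int(g[r,c-2:c+3].mean()) for r in rows]) for c in(292,345)])
    for r in (285,292,330,340,350,360,365,370): print(r,g[r,262:300].tolist(),'|',g[r,335:380].tolist())
q=np.load("w7.npz"); print([bp(q,uv,.0385).round(4) for uv in((284,280),(320,280),(357,280))])
# what the mouth should look like in w7
c=np.array([.606,-.140]); yw=-.0305; ex=np.array([np.cos(yw),np.sin(yw)]); ey=np.array([-ex[1],ex[0]])
for dy in(-.038,-.03,.03,.038):
  print(dy,[proj(q,np.r_[c+ey*dy,z]).round(1) for z in(.034,.0385,.047,.07)])
```

```text
w6 [(292, [71, 72, 72, 72, 64, 34, 65, 128, 146, 137, 85, 72, 111, 109]), (345, [133, 132, 130, 128, 109, 31, 65, 128, 146, 135, 72, 78, 113, 111])]
285 [4, 3, 3, 3, 4, 0, 5, 0, 55, 123, 140, 142, 141, 145, 104, 81, 84, 84, 82, 78, 123, 142, 145, 106, 102, 109, 109, 109, 109, 111, 111, 110, 110, 109, 109, 109, 108, 107] | [109, 109, 109, 110, 109, 110, 112, 111, 111, 110, 110, 111, 112, 114, 115, 111, 110, 93, 131, 143, 143, 141, 140, 140, 140, 139, 138, 139, 142, 136, 103, 45, 0, 0, 0, 7, 0, 4, 7, 3, 4, 1, 2, 0, 0]
292 [3, 3, 8, 7, 1, 0, 79, 127, 140, 138, 138, 141, 105, 84, 87, 85, 84, 82, 82, 79, 112, 139, 145, 114, 105, 110, 111, 108, 109, 109, 110, 109, 110, 110, 110, 111, 111, 112] | [110, 110, 109, 110, 110, 109, 111, 109, 109, 111, 111, 113, 112, 114, 114, 114, 115, 89, 130, 145, 142, 141, 139, 141, 139, 140, 140, 140, 140, 141, 141, 137, 107, 49, 7, 2, 2, 0, 7, 3, 7, 1, 5, 1, 0]
330 [27, 27, 27, 29, 26, 26, 27, 27, 28, 27, 28, 28, 26, 27, 27, 29, 28, 28, 28, 28, 28, 30, 29, 26, 29, 28, 26, 29, 26, 25, 28, 29, 27, 26, 28, 26, 28, 29] | [29, 27, 30, 29, 29, 27, 26, 27, 25, 30,
[... 4866 characters left out ...]
2] | [110, 109, 109, 108, 110, 107, 108, 103, 103, 101, 99, 99, 97, 99, 98, 94, 76, 69, 71, 83, 84, 82, 84, 83, 84, 84, 78, 43, 17, 15, 15, 19, 21, 17, 20, 13, 20, 43, 45, 44, 47, 47, 46, 46, 46]
[array([ 0.5203, -0.1672,  0.0385]), array([ 0.5212, -0.1378,  0.0385]), array([ 0.5222, -0.1076,  0.0385])]
-0.038 [array([277.9, 364.2]), array([277.3, 367.9]), array([276. , 375.2]), array([272.3, 397.4])]
-0.03 [array([286.8, 364.1]), array([286.3, 367.8]), array([285.4, 375.2]), array([282.5, 397.4])]
0.03 [array([353.7, 364.1]), array([354.3, 367.8]), array([355.4, 375.1]), array([358.8, 397.3])]
0.038 [array([362.6, 364.1]), array([363.3, 367.8]), array([364.7, 375.1]), array([369. , 397.3])]
```

The plate stopped with its front about 4 mm into the mouth. It is laterally fine, so it most likely jammed because friction from the fingers dragged its overhanging rear down. I'll regrip the sides near the rear edge, raise it slightly, and guide it in level, so only the last few millimetres need a push with the rear fully over the tongue.

```bash
python3 -m pendant '[[2,0,0,0,0,0,0.7],[2.5,0,0,0,0,0,0.9],[1.7,0,0,0,0,0,0.9],[0,0,0,0,0,0,0.9],[0,0,0,0,0,0,0.9]]' && python3 -m pendant '[[0,0,-2,0,0,0,0.9],[0,0,-3,0,0,0,0.9],[0,0,-2,0,0,0,0.9],[0,0,-0.5,0,0,0,0.9],[0,0,0,0,0,0,0.9],[0,0,0,0,0,0,0.9]]'; python3 -c "
from bench import robot;print(robot.tip_extent)"
```

```text
time: 10.65
tool_pos: [0.5304, -0.1379, 0.1013]
ee_rot: [3.141, -0.003, 3.111]
wrist_force: [-0.3, 0.2, 0.4]
width: 0.0776
finger_force: 0.0
time: 11.25
tool_pos: [0.5318, -0.1386, 0.0292]
ee_rot: [-3.141, 0.002, 3.11]
wrist_force: [0.1, 0.5, 0.1]
width: 0.085
finger_force: 0.0
0.011
```

```bash
python3 -m pendant '[[0,0,-0.1,0,0,0,0.75],[0,0,0,0,0,0,0.68],[0,0,0,0,0,0,0.6],[0,0,0,0,0,0,0.3],[0,0,0,0,0,0,0.3],[0,0,0.15,0,0,0,0.3],[0,0,0,0,0,0,0.3]]' && python3 -m pendant '[[0.3,0,0,0,0,0,0.3],[0.4,0,0,0,0,0,0.3],[0.3,0,0,0,0,0,0.3],[0,0,0,0,0,0,0.3]]'
```

```text
time: 11.95
tool_pos: [0.5312, -0.1382, 0.0283]
ee_rot: [3.141, -0.0, 3.11]
wrist_force: [-1.3, -0.3, -0.5]
width: 0.0592
finger_force: 30.0
time: 12.35
tool_pos: [0.5419, -0.1383, 0.0284]
ee_rot: [3.141, 0.0, 3.11]
wrist_force: [1.1, 0.2, -0.5]
width: 0.0594
finger_force: 30.0
```

Moving in freely.

```bash
python3 -m pendant '[[0.5,0,0,0,0,0,0.3],[0.5,-0.05,0,0,0,0,0.3],[0.5,0,0,0,0,0,0.3],[0,0,0,0,0,0,0.3]]' && python3 -m pendant '[[0.5,-0.05,0,0,0,0,0.3],[0.5,0,0,0,0,0,0.3],[0.3,0,0,0,0,0,0.3],[0,0,0,0,0,0,0.3]]'
```

```text
time: 12.75
tool_pos: [0.5572, -0.1388, 0.0286]
ee_rot: [-3.142, 0.001, 3.11]
wrist_force: [0.2, -0.5, -0.6]
width: 0.0592
finger_force: 30.0
time: 13.15
tool_pos: [0.5699, -0.1393, 0.0285]
ee_rot: [3.142, 0.0, 3.11]
wrist_force: [-0.2, 0.5, -1.3]
width: 0.0594
finger_force: 30.0
```

```bash
python3 -m pendant '[[0.5,-0.05,0,0,0,0,0.3],[0.5,0,0,0,0,0,0.3],[0.3,0,0,0,0,0,0.3],[0,0,0,0,0,0,0.3]]' && python3 -m pendant '[[0.4,-0.05,0,0,0,0,0.3],[0.3,0,0,0,0,0,0.3],[0,0,0,0,0,0,0.3]]'
```

```text
time: 13.55
tool_pos: [0.5829, -0.1398, 0.0285]
ee_rot: [3.142, 0.0, 3.11]
wrist_force: [0.0, 0.5, -0.7]
width: 0.0593
finger_force: 30.0
time: 13.85
tool_pos: [0.5898, -0.1403, 0.0285]
ee_rot: [3.142, 0.0, 3.11]
wrist_force: [-0.3, -0.3, -0.2]
width: 0.0594
finger_force: 30.0
```

```bash
python3 -m pendant '[[0,0,-0.1,0,0,0,0.3],[0,0,0,0,0,0,0.7],[0,0,0,0,0,0,0.8],[0,0,0,0,0,0,0.8],[-1.5,0.05,0,0,0,0,0.8],[-2,0.1,0,0,0,0,0.8],[-0.5,0,0,0,0,0,0.6],[0,0,0,0,0,0,0.44]]' && python3 -m pendant '[[0,0,0.3,0,0,0,0.44],[0,0,0,0,0,0,0.44],[0.5,0,0,0,0,0,0.44],[0.5,0,0,0,0,0,0.44],[0.3,0,0,0,0,0,0.44],[0,0,0,0,0,0,0.44]]'
```

```text
time: 14.65
tool_pos: [0.5491, -0.1388, 0.0277]
ee_rot: [3.142, 0.0, 3.11]
wrist_force: [0.1, 0.1, -0.6]
width: 0.0626
finger_force: 0.0
time: 15.25
tool_pos: [0.563, -0.1388, 0.0303]
ee_rot: [3.141, 0.0, 3.111]
wrist_force: [0.2, -0.2, -0.7]
width: 0.0414
finger_force: 0.0
```

```bash
python3 -m pendant '[[0.3,0,0,0,0,0,0.44],[0.3,0,0,0,0,0,0.44],[0.3,-0.05,0,0,0,0,0.44],[0,0,0,0,0,0,0.44]]' && python3 -m pendant '[[0.3,0,0,0,0,0,0.44],[0.3,-0.05,0,0,0,0,0.44],[0,0,0,0,0,0,0.44]]'
```

```text
time: 15.65
tool_pos: [0.5717, -0.1393, 0.0305]
ee_rot: [3.142, 0.0, 3.11]
wrist_force: [-0.7, 0.4, 0.1]
width: 0.041
finger_force: 0.0
time: 15.95
tool_pos: [0.5778, -0.1398, 0.0305]
ee_rot: [3.142, 0.001, 3.11]
wrist_force: [-0.3, -0.1, -0.3]
width: 0.0416
finger_force: 0.0
```

```bash
python3 -m pendant '[[0.3,0,0,0,0,0,0.44],[0.2,0,0,0,0,0,0.44],[0,0,0,0,0,0,0.44]]' && python3 -m pendant '[[0.3,0,0,0,0,0,0.44],[0,0,0,0,0,0,0.44]]' && python3 -m pendant '[[0.3,0,0,0,0,0,0.44],[0,0,0,0,0,0,0.44]]'
```

```text
time: 16.25
tool_pos: [0.5828, -0.1398, 0.0305]
ee_rot: [3.142, 0.001, 3.11]
wrist_force: [0.3, 0.3, -1.0]
width: 0.0415
finger_force: 0.0
time: 16.45
tool_pos: [0.5854, -0.1397, 0.0305]
ee_rot: [3.141, -0.001, 3.11]
wrist_force: [-2.0, -0.2, 0.2]
width: 0.0415
finger_force: 0.6
time: 16.65
tool_pos: [0.5854, -0.1397, 0.0305]
ee_rot: [3.141, -0.007, 3.11]
wrist_force: [-9.0, 0.3, 6.4]
width: 0.0412
finger_force: 4.5
```

It stopped exactly where home was expected. I'll back off, rise, then measure the dial numerically from the top picture.

```bash
python3 -m pendant '[[-1,0,0,0,0,0,0.44],[-3,0,0,0,0,0,0.44],[-3,0.1,0,0,0,0,0.44],[-2,0,2,0,0,0,0.6],[0,0,4,0,0,0,0.6],[0,0,4,0,0,0,0.6],[0,0,0,0,0,0,0.6],[0,0,0,0,0,0,0.6]]'
python3 - <<'E'
from h import *
o=robot.get_obs(); p=imaging.camera_params("wrist")
im=imaging.snapshot("wrist")[:,:,::-1]; cv2.imwrite("pics/w8.png",im); np.savez("w8.npz",**p)
g=cv2.cvtColor(im.copy(),cv2.COLOR_BGR2GRAY).astype(int)
mo=np.array([.606,-.140])
for x in(.594,.588,.6): print(x,proj(p,np.array([x,-.1396,.0385])))
r0=proj(p,np.array([.594,-.1396,.0385])); r0=r0.round().astype(int)
print("col",[(r,int(g[r,r0[0]-14:r0[0]-9].mean()),int(g[r,r0[0]+20:r0[0]+25].mean())) for r in range(r0[1]-14,min(400,r0[1]+14))])
t=cv2.imread("pics/top0.png"); tp=imaging.camera_params("top"); tg=cv2.cvtColor(t,cv2.COLOR_BGR2GRAY).astype(int)
print(tg[122:150,324:352])
for v in(-.9,-.3,.3,.9):
    a=-.0305-v; d=np.array([np.cos(a),np.sin(a)]); c=np.array([.6455,-.0676])
    print(v,[proj(tp,np.r_[c+d*s,.099]).round(1).tolist() for s in(0,.012,.02)])
E
```

```text
time: 17.45
tool_pos: [0.4993, -0.1391, 0.1319]
ee_rot: [-3.14, 0.004, 3.11]
wrist_force: [-0.1, -0.0, -0.4]
width: 0.0564
finger_force: 0.0
0.594 [319.60020544 309.93050651]
0.588 [319.41152069 304.19942681]
0.6 [319.78702419 315.60490834]
col [(296, 139, 71), (297, 138, 71), (298, 138, 71), (299, 139, 73), (300, 140, 72), (301, 133, 55), (302, 65, 24), (303, 2, 10), (304, 11, 12), (305, 14, 13), (306, 17, 15), (307, 16, 16), (308, 18, 18), (309, 19, 18), (310, 20, 20), (311, 20, 20), (312, 20, 21), (313, 23, 22), (314, 23, 23), (315, 23, 23), (316, 23, 23), (317, 23, 24), (318, 25, 24), (319, 26, 24), (320, 25, 25), (321, 26, 25), (322, 27, 26), (323, 27, 26)]
[[111 111 112 112 110 113 112 112 115 110 112 112 109 109 110 112 114 111
  109 113 111 113 110 111 112 113 111 111]
 [111 110 110 110 109 112 110 111 112 105 108 103 102 100  98 101 102 105
  109 110 109 112 112 111 114 113 113 113]
 [110 112 111 112 109 111 110 105  98  89  83  78  81  79  73  73  74  83
   91 102 106 111 113 110 112 112 113 114]
 [111 112 113 111 112 105  94  90  74  66  60  62  63  65  68  60  56  56
   6
[... 2361 characters left out ...]
  99 109 114 114]
 [112 113 113 105  92  77  71  66  69  67  67  66  65  63  65  62  65  66
   66  68  68  77  90 103 109 111 114 111]
 [112 112 113 113 106  99  85  74  66  68  65  67  68  70  68  64  67  68
   65  72  78  89 104 109 112 113 110 112]
 [113 111 111 111 114 111 102  91  82  75  70  69  67  71  67  69  63  70
   74  86  99 106 110 110 108 114 114 110]
 [112 109 113 110 111 110 112 107 101  92  88  82  78  79  78  75  77  83
   97 105 111 112 113 113 113 115 113 109]]
-0.9 [[337.9, 133.4], [334.1, 130.4], [331.6, 128.5]]
-0.3 [[337.9, 133.4], [336.5, 128.9], [335.6, 125.9]]
0.3 [[337.9, 133.4], [339.4, 128.9], [340.4, 125.9]]
0.9 [[337.9, 133.4], [341.8, 130.5], [344.4, 128.6]]
```

The pointer's white pixels (332,128)–(334,130) match −0.9 exactly, i.e. one dot, so the dial has to turn +1.2 rad (68.8° clockwise). I'll check the joint range, then move above it.

```bash
python3 -c "
from bench import robot;o=robot.get_obs();print(o['joint_positions'].round(3))"; python3 -m pendant '[[1.8,0.9,0,0,0,6.4,0.6],[1.8,0.9,0,0,0,6.5,0.6],[1.8,0.9,0,0,0,6.5,0.6],[1.8,0.9,0,0,0,6.4,0.6],[1.8,0.9,0,0,0,6.5,0.6],[1.8,0.9,0,0,0,6.5,0.6],[1.8,0.9,0,0,0,6.4,0.6],[2,0.9,0,0,0,6.5,0.6]]'; python3 -m pendant '[[0,0,0,0,0,0,0.6],[0,0,0,0,0,0,0.6]]';  python3 -c "
from bench import robot;o=robot.get_obs();print(o['joint_positions'].round(3))"
```

```text
[-0.381  0.047  1.585  0.     1.509 -1.921]
time: 18.3
tool_pos: [0.6463, -0.0512, 0.1271]
ee_rot: [-3.135, -0.017, -2.303]
wrist_force: [0.3, -0.6, 0.5]
width: 0.0564
finger_force: 0.0
time: 18.5
tool_pos: [0.646, -0.049, 0.1273]
ee_rot: [-3.136, -0.016, -2.301]
wrist_force: [-1.2, -0.4, -0.2]
width: 0.0563
finger_force: 0.0
[-0.154  0.339  1.249 -0.017  1.558 -2.566]
```

Joint 6 reached its limit, but turning clockwise moves away from it. I'll correct the position and back off 3°.

```bash
python3 -m pendant '[[0,0,0,0.9,-0.4,-3.5,0.6],[0,-0.9,0,0,0,0,0.6],[0,-0.9,0,0,0,0,0.5],[0,0,0,0,0,0,0.5],[0,0,0,0,0,0,0.5]]'
```

```text
time: 19.0
tool_pos: [0.6467, -0.0686, 0.1301]
ee_rot: [-3.138, 0.003, -2.364]
wrist_force: [0.4, 0.5, 1.1]
width: 0.047
finger_force: 0.0
```

```bash
python3 -m pendant '[[-0.1,0.1,-1.5,0,0,0,0.5],[0,0,-1.5,0,0,0,0.5],[0,0,-0.5,0,0,0,0.5],[0,0,-0.3,0,0,0,0.5],[0,0,0,0,0,0,0.5]]' && python3 -m pendant '[[0,0,-0.1,0,0,0,0.4],[0,0,0,0,0,0,0.2],[0,0,0,0,0,0,0],[0,0,0,0,0,0,0],[0,0,0,0,0,0,0]]'
```

```text
time: 19.5
tool_pos: [0.6455, -0.0664, 0.0911]
ee_rot: [-3.14, 0.002, -2.363]
wrist_force: [0.9, -1.2, 0.8]
width: 0.0469
finger_force: 0.0
time: 20.0
tool_pos: [0.6468, -0.0676, 0.0916]
ee_rot: [-3.135, 0.003, -2.363]
wrist_force: [2.8, -2.9, 0.7]
width: 0.0122
finger_force: 29.5
```

```bash
python3 -m pendant '[[0,0,0,0,0,-7.5,0],[0,0,0,0,0,-8,0],[0,0,0,0,0,-8,0],[0,0,0,0,0,-8,0],[0,0,0,0,0,-8,0],[0,0,0,0,0,-8,0],[0,0,0,0,0,-8,0],[0,0,0,0,0,-8,0]]'; python3 -m pendant '[[0,0,0,0,0,0,0],[0,0,0,0,0,0,0],[0,0,0,0,0,0,0]]'
```

```text
time: 20.8
tool_pos: [0.6467, -0.0671, 0.0916]
ee_rot: [-3.138, 0.005, 2.806]
wrist_force: [1.4, -0.2, 0.3]
width: 0.012
finger_force: 29.5
time: 21.1
tool_pos: [0.6466, -0.067, 0.0916]
ee_rot: [-3.138, 0.004, 2.814]
wrist_force: [1.9, -1.0, -0.2]
width: 0.0118
finger_force: 29.8
```

```bash
python3 -m pendant '[[0,0,0,0,0,0,0.3],[0,0,0,0,0,0,0.45],[0,0,0,0,0,0,0.45],[0,0,1,0,0,0,0.45],[0,0,3,0,0,0,0.45],[-4,0,3,0,0,0,0.4],[-4.9,0,0,0,0,0,0.3],[-4.9,0,0,0,0,0,0.2]]'; python3 -m pendant '[[-4.9,0,0,0,0,0,0],[-4.9,0,0,0,0,0,0],[0,0,0,0,0,0,0]]'
python3 - <<'E'
from h import *
t=imaging.snapshot("top")[:,:,::-1]; cv2.imwrite("pics/top9.png",t); tp=imaging.camera_params("top"); tg=cv2.cvtColor(t.copy(),cv2.COLOR_BGR2GRAY).astype(int)
print(tg[124:140,328:349])
print("tongue/plate cols", [(r,tg[r,355:378].tolist()) for r in range(146,166)])
for x in(.588,.594,.6): print(x,[proj(tp,np.array([x,y,.0385])).round(1).tolist() for y in(-.1696,-.1396,-.1096)])
print(tg[122:150:2,384:412])
E
```

```text
time: 21.9
tool_pos: [0.5075, -0.0668, 0.1633]
ee_rot: [-3.139, 0.006, 2.813]
wrist_force: [-0.2, -0.6, 0.8]
width: 0.0253
finger_force: 0.0
time: 22.2
tool_pos: [0.4044, -0.0657, 0.1607]
ee_rot: [-3.138, -0.0, 2.811]
wrist_force: [0.7, -0.9, -0.1]
width: 0.0019
finger_force: 0.0
[[125 123 122 115 110 100  94  88  86  83  82  81  90  93 102 107 120 126
  123 124 123]
 [123 118 106  97  86  72  69  71  69  63  60  69  79  72  68  86 103 111
  121 122 125]
 [118 105  90  75  72  63  66  67  69  60  56  79  83  62  51  62  80  90
  108 118 123]
 [ 98  87  76  76  70  72  65  63  55  50  59  80  71  53  48  65  69  70
   85  99 118]
 [ 78  71  73  73  69  58  49  46  43  46  62  78  62  41  46  65  72  65
   65  84 104]
 [ 66  69  68  64  54  45  41  37  31  42  60  72  55  38  41  53  67  66
   67  64  86]
 [ 70  68  61  53  41  34  39  37  36  35  49  53  43  37  34  42  50  62
   64  60  69]
 [ 74  66  55  43  40  38  41  38  36  34  35  35  39  34  33  31  43  60
   68  65  62]
 [ 73  63  47  41  36  38  38  31  36  39  34  37  37  30  27  36  37  48
   63  69  73]
 [ 70  58  46  39 
[... 3907 characters left out ...]
123 125 123 118  99  74  70  74  70  68  79  97 110 115 118 117 108  99
   77  71  71  90 109 123 121 124 120 101]
 [124 124 125 122 117  94  68  68  73  71  63  62  60  64  68  65  60  66
   70  70  74  99 114 123 124 122 121  98]
 [123 120 123 125 124 116  96  68  53  60  66  72  72  71  71  73  66  63
   63  84 104 119 124 124 127 123 119 100]
 [121 124 125 123 124 124 120 118 111  95  75  59  53  56  59  65  75  89
  104 116 120 124 127 125 124 126 120 102]
 [121 124 124 125 121 125 124 124 124 124 122 117 114 116 118 117 122 123
  124 127 124 123 126 124 124 123 119  99]
 [123 123 122 124 124 124 123 121 124 126 123 124 123 123 126 125 124 126
  124 125 125 124 122 125 125 124 120 102]]
```

The pointer (column 339–340) now matches three dots. The plate's rear edge at row ≈160 gives x ≈ 0.594, which is fully home and straight. Next is the button.

```bash
python3 - <<'E'
from h import *
tp=imaging.camera_params("top"); g=cv2.cvtColor(cv2.imread("pics/top9.png"),cv2.COLOR_BGR2GRAY)
c=g[126:143,389:406]; m=(c>100).astype(np.uint8); n,l,s,ce=cv2.connectedComponentsWithStats(m); 
for i in range(1,n): print(s[i],ce[i]+[389,126])
uv=(397.6,134)
for z in(.074,.08,.086,.092): print(z,bp(tp,uv,z), proj(tp,np.array([.6415,-.2165,z])))
E
python3 -m pendant '[[3.5,-3.5,0,0,0,0,0],[3.5,-3.5,0,0,0,0,0],[3.5,-3.5,0,0,0,0,0],[3.5,-3.5,0,0,0,0,0],[3.3,-1.1,-1,0,0,0,0],[3.5,0,-1,0,0,0,0],[2.8,0,-1,0,0,0,0],[0,0,0,0,0,0,0]]'
```

```text
[ 0  0 17  7 68] [397.         127.83823529]
[ 4  4 10  9 68] [397.83823529 134.07352941]
[ 0 15  1  2  2] [389.  141.5]
[15 15  2  2  3] [404.66666667 141.66666667]
0.074 [ 0.64923505 -0.21720336  0.074     ] [397.46554095 136.97310337]
0.08 [ 0.64721347 -0.21609642  0.08      ] [397.87376139 136.20156143]
0.086 [ 0.6451919  -0.21498948  0.086     ] [398.28685112 135.42081647]
0.092 [ 0.64317032 -0.21388254  0.092     ] [398.70489778 134.63070285]
time: 23.05
tool_pos: [0.6489, -0.2173, 0.127]
ee_rot: [-3.139, -0.001, 2.814]
wrist_force: [-0.4, 0.4, -1.4]
width: 0.0006
finger_force: 0.0
```

```bash
python3 -m pendant '[[-0.4,0.1,-1,0,0,0,0],[0,0,-1,0,0,0,0],[0,0,-0.4,0,0,0,0],[0,0,0,0,0,0,0],[0,0,0,0,0,0,0]]' && python3 -m pendant '[[0,0,-0.3,0,0,0,0],[0,0,-0.3,0,0,0,0],[0,0,0,0,0,0,0]]' && python3 -m pendant '[[0,0,-0.3,0,0,0,0],[0,0,0,0,0,0,0]]'
```

```text
time: 23.55
tool_pos: [0.6416, -0.2168, 0.1079]
ee_rot: [-3.138, 0.003, 2.812]
wrist_force: [-0.9, 0.2, -0.5]
width: 0.0005
finger_force: 0.0
time: 23.85
tool_pos: [0.6422, -0.2169, 0.1015]
ee_rot: [-3.138, 0.004, 2.812]
wrist_force: [0.7, 0.0, 1.4]
width: 0.0003
finger_force: 0.9
time: 24.05
tool_pos: [0.6422, -0.2169, 0.0985]
ee_rot: [-3.138, 0.004, 2.812]
wrist_force: [0.8, -0.2, 3.1]
width: 0.0004
finger_force: 1.6
```

```bash
python3 -m pendant '[[0,0,-0.2,0,0,0,0],[0,0,0,0,0,0,0]]' && python3 -m pendant '[[0,0,-0.2,0,0,0,0],[0,0,0,0,0,0,0]]' && python3 -m pendant '[[0,0,-0.2,0,0,0,0],[0,0,0,0,0,0,0]]'
```

```text
time: 24.25
tool_pos: [0.6423, -0.2169, 0.0973]
ee_rot: [-3.138, 0.004, 2.812]
wrist_force: [-1.1, -0.5, 6.3]
width: 0.0001
finger_force: 2.9
time: 24.45
tool_pos: [0.6423, -0.2169, 0.0972]
ee_rot: [-3.138, 0.005, 2.812]
wrist_force: [-3.7, -0.0, 10.5]
width: 0.0006
finger_force: 5.3
time: 24.65
tool_pos: [0.6424, -0.217, 0.0971]
ee_rot: [-3.138, 0.006, 2.812]
wrist_force: [-5.6, 1.3, 15.7]
width: 0.0005
finger_force: 7.8
```

The button has bottomed out: force ramps hard with no further travel. I'll lift off, retreat and hand in.

```bash
python3 -m pendant '[[0,0,1,0,0,0,0],[0,0,3,0,0,0,0],[0,0,3,0,0,0,0],[-3,0,2,0,0,0,0],[-4,0,0,0,0,0,0],[0,0,0,0,0,0,0],[0,0,0,0,0,0,0],[0,0,0,0,0,0,0]]'
python3 - <<'E'
from h import *
g=cv2.cvtColor(imaging.snapshot("scene"),cv2.COLOR_RGB2GRAY).astype(int); a=cv2.cvtColor(cv2.imread("pics/scene0.png"),cv2.COLOR_BGR2GRAY).astype(int)
for n,(r,c) in dict(small=(265,422),gel=(330,376),pot=(140,230),clamp=(313,338)).items(): print(n,abs(g-a)[r-15:r+15,c-15:c+15].mean())
print(robot.close_job())
E
```

```text
time: 25.45
tool_pos: [0.5726, -0.2166, 0.1817]
ee_rot: [-3.139, 0.002, 2.812]
wrist_force: [-0.1, -0.2, 0.3]
width: 0.0002
finger_force: 0.0
small 8.23
gel 9.498888888888889
pot 42.10333333333333
clamp 9.37
the job is handed in; nothing more can be done
None
```

The job is handed in at about 25.5 s with no verdict returned: camera checks before the press showed the larger plate fully home and the dial on three dots, and the button then bottomed out under the fingers. The first push jammed at about 80 N, so I regripped the plate by its sides and guided it in, then pushed only the last few millimetres on the rear edge. I can't rule out that the coating was touched in that jam, nor was the pot's position confirmed, because the final image differed there (possibly the arm in view).

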